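# Set the cut-length stop to the cursor and hold it

### The job

Set the cut-length stop on the workbench: turn the clamp knob on the sleeve clockwise to its stop to free the telescoping arm, then squeeze the lock button on the arm's head and, keeping it squeezed, pull the arm out until its pointer is level with the brass cursor clip on the rule. Finish while still holding the head there, still, with the lock button squeezed in; leave the other things on the bench where they are.

Things in the scene. Friction and masses are not known exactly. Their poses are not given: they have to be found in the camera images.
- gauge: Stop gauge bolted to the bench; place and yaw vary. Grey base plate 460 x 140 x 12 mm; origin at bench height, own +x = the way the arm extends, z up. Square aluminium sleeve: x -240 to -55, y -22 to 22, z 45 to 85 mm, dark collar at its mouth to z 89. Steel rule, lines every 10 mm, on the plate along x at y -50 to -84 mm, top z 14 mm.
- knob_grip (a point): Middle of the black grip bar of the clamp knob on top of the sleeve, on its vertical axis (gauge x -140 mm, y 0), 115 mm above the bench. Bar 48 mm long, 14 mm thick, z 94 to 128 mm, above a disc 38 mm across. The point's own x axis runs along the bar and turns with it.
- knob (a joint): Knob angle, rad: grows clockwise seen from above. 0 = locked, bar nearly across the sleeve (1.4 rad anticlockwise of gauge +x); 1.4 = its stop, bar in line with the sleeve, arm free. Starts at 0 to 0.08. Friction 0.08 Nm, stays where left. Below about 0.9 it blocks the arm after some 15 mm.
- stop_arm (a joint): Extension of the telescoping arm, m: 0 = fully home (start), 0.16 = fully out, towards gauge +x. head_grip is at gauge x -20 mm at 0. Light return spring (12 N/m), about 1 N friction. The lock button's pin drops into notches 10 mm apart and blocks the arm (1 mm play) unless the button is squeezed; it slides freely with the button in.
- head_grip (a point): Grasp point in the grey head at the arm's outer end, gauge y -1 mm, 80 mm up; moves with the arm; gauge axes. Head: x -29 to +37 mm of this point, gauge y -18 to 18 mm, z 45 to 100 mm. Grasp from above, fingers closing along gauge y: one on the bare +y side, one on the lock button (-y). Steel stop plate 76 mm wide, z 20 to 86 mm, 37 to 44 mm ahead of this point.
- button_face (a point): Centre of the outer face of the lock button, a black plate 36 x 36 mm on the head's -y side, 78 mm above the bench, straight beside the grasp point; it stands 8 mm out of the head (26 mm from gauge y 0) when out. Head and button measure 44 mm across with the button out, 38 mm with it fully in.
- lock_button (a joint): How far the lock button is squeezed in, m: 0 = out (arm locked), 0.006 = fully in. It moves along the gauge's +y; spring of 7 N at the start to 10 N fully in; springs back when let go. The arm is free once it is in by 3 mm.
- pointer_tip (a point): Tip of the dark pointer that sticks out sideways (gauge -y) from the foot of the arm's stop plate over the rule, 18 mm above the bench; 40.5 mm ahead (gauge +x) of head_grip, at gauge y -69 mm. Moves with the arm.
- cursor: Small brass clip, 8 mm wide along the rule (gauge x), 22 mm deep, top 23 mm above the bench, fixed on the rule's outer edge (gauge y -88 mm). It marks the length wanted: its middle is its origin (at bench height); its axes are the gauge's. Its place along the rule differs from start to start: 50 to 140 mm beyond the fully-home pointer.
- wrench: Bystander: loose steel wrench, 180 mm long, lying flat. Origin at its middle underside.
- spray_can: Bystander: loose upright can, 60 mm across, 160 mm tall. Origin at its underside.
- parts_bin: Bystander: open red plastic bin 120 x 100 x 50 mm. Origin at its underside.
- socket: Bystander: small steel socket, a ring 32 mm across, 35 mm tall, standing. Origin at its underside.

How it is judged:
By the outcome, as a careful person would: the job done as asked, in the order asked, and still so for the second after the job is handed in, while the arm keeps its last pose, push and grip.
It also fails if it takes over 48 s, if anything falls off the work surface, if the arm or the gripper's body presses on something with over 40 N, if the wrist force passes 120 N, or if a joint passes its speed limit or range.

### The arm

A 6-joint arm with a two-finger parallel gripper is mounted at the origin on the work surface. World frame = base frame: x ahead of the robot, y to its left, z up, the work surface at z = 0. Lengths are in m, angles in rad, forces in N, time in s.
With the tool pointing down it reaches from about 0.225 to 0.875 m from the base axis. Payload 3.4 kg.
Tool frame: the origin (TCP) lies between the finger pads; the fingertips stand 11 mm ahead of it and the grasp point (between the pads) lies 8 mm behind it (tips_ahead is the distance from the TCP to the fingertips, in m); z points along the fingers, x is the direction in which the jaws open and shut, and the axes are right-handed (so a half turn about z gives the same grasp; the last joint's range is limited). The gripper opens to 85 mm and grips with 20 to 120 N. Pads are 22 mm wide; open, the fingers measure 114 mm over their backs; the gripper's body (76 mm by 85 mm) begins 54 mm behind the grasp point. The pads swing forward as they close: fully open they stand 13 mm farther back than shut.
Start: joints at [-1.341, 0.276, 1.505, -0, 1.361, -0.121], TCP at [0.198, -0.54, 0.242] pointing down, gripper open.
Joint ranges: [-2.89, 2.89], [-0.75, 2.08], [0.22, 2.7], [-1.18, 4.32], [0.11, 2.71], [-2.7, 2.7]. Speed limits (rad/s): [2.57, 2.57, 3.14, 3.14, 3.14, 3.14].

### API

Orientations are given as a unit quaternion [w, x, y, z].
In Python, from rig import get_state, get_image, sign_off, masks_of, tips_ahead gives the robot as it stands.
- The arm moves only by the tool play_rows, never from a script. Its argument "series" is a list of rows, each an object of numbers: "fingers": the closure, from -1 (fully open) to 1 (shut); "dx", "dy", "dz": the shift along the world's x, y, z in mm; "turn": the turn about the world's z in rad. A call has 1 to 20 rows; each row shifts and turns the pose as measured when the row begins; what a row does not reach is not made up. A row lasts 1/12 s, in which the tool goes at most 41.7 mm and 7.16 degrees, less where a joint would pass 70% of its speed; a pose out of reach is approached as far as the arm can. A call with a gripper value outside its range is refused whole. The fingers move at their own pace and stop on an object; "squeeze" is the grip in N (left out, the last holds). Time passes only in rows, so rows that do not move let the fingers close. It gives the time, the measured TCP pose, the force and the opening at its end, in the units of the state.
- get_state(): the state, without advancing time (a new reading comes with each control period).
- get_image(name): name is "scene" or "top" or "wrist"; returns a dict with "pixels" (420x560x3 uint8, red, green, blue), "vfov" (degrees; the focal length in pixels is half the picture's height over the tangent of half this angle, whatever the lens; pixels are square), "cx", "cy" (the principal point, pixels), "rvec" (rotation vector, rad) and "tvec" (3), from world to camera coordinates, as OpenCV has them; the wrist camera has in their place "hand_eye" (4x4, takes a point from camera to tool coordinates, whose origin is the TCP and whose axes are the tool frame's). Camera axes: x right, y down, z forward; pixel columns grow to the right and rows downward; lengths in m; the calibration is good to about 2 mm. A picture is of the moment at which its call begins: read the wrist's pose just before it. There is no depth.
- sign_off(): hands the job in, once; it reports no verdict.
Trained networks look in a picture, given as the dict that the camera call returned (one of the last four; its "shot" number tells which), for a name from the list of things; names that differ only in an ending like _2 or _b are one class to them, and where a whole thing is asked for, a point or a joint stands for the part that bears it (a point fixed in the world has none). Each returns a list of dicts, best first, with "p" (0 to 1); they miss things now and then, are a little off and sometimes report something else, mostly with a low value. They report only what shows in the picture. A call takes as long as a camera call.
- masks_of(picture, label): "region" (420x560 bool, what is visible of it) and "xy" ([column, row] in pixels, amid what is visible of it).
The state is a dict: "clock": time; "qpos": joint angles; "qd": joint speeds; "effort": joint torques, N m; "position": TCP position; "ee_rot": TCP orientation; "contact_force": force on the tool from outside, world axes, zero at the start; "moment": the same for the moment, N m; "width": finger opening in m.
Only numpy, scipy, OpenCV 4.12 (cv2) and the standard library are available. Lean on these libraries where they do the work, as an engineer would, in place of code of your own. Each camera call takes 0.05 s, during which the arm holds its last target. There are 200 camera calls.

## Working session

There is one attempt and no reset: what is moved stays moved. The work goes in short steps, Python scripts to look and compute and a tool call to move; the robot and the scene stay as the last step left them, time stands still between calls to the robot, and variables do not carry over. Pictures are saved under pics/ and viewed, about 8 in all and at most 12, crops included, and the job is handed in when it is done.

Besides the shell and the picture viewer there is one more tool, called as name(argument=value, ...), one argument or row to a line, values as JSON. play_rows: Moves the arm, as the interface text tells. Its arguments: {"type":"object","properties":{"series":{"type":"array"},"squeeze":{"type":"number"}},"required":["series"]}

```bash
mkdir -p pics
cat > h.py <<'E'
import numpy as np,cv2
from rig import *
def K(im):
    f=210/np.tan(np.radians(im["vfov"])/2); return np.array([[f,0,im["cx"]],[0,f,im["cy"]],[0,0,1.]])
def w2c(im,st=None):
    if "rvec" in im: return cv2.Rodrigues(np.array(im["rvec"],float))[0],np.array(im["tvec"],float).ravel()
    from scipy.spatial.transform import Rotation as R
    q=st["ee_rot"]; T=np.eye(4); T[:3,:3]=R.from_quat([q[1],q[2],q[3],q[0]]).as_matrix(); T[:3,3]=st["position"]
    M=np.linalg.inv(T@np.array(im["hand_eye"])); return M[:3,:3],M[:3,3]
def back(im,uv,z,st=None):
    R,t=w2c(im,st); d=R.T@np.linalg.inv(K(im))@np.array([uv[0],uv[1],1.]); c=-R.T@t
    return c+d*(z-c[2])/d[2]
def proj(im,P,st=None):
    R,t=w2c(im,st); p=(K(im)@(R@np.atleast_2d(P).T+t[:,None])).T; return p[:,:2]/p[:,2:]
def save(im,n): cv2.imwrite("pics/"+n,cv2.cvtColor(im["pixels"],cv2.COLOR_RGB2BGR))
E
python3 - <<'E'
from h import *
np.set_printoptions(precision=4,suppress=True)
s=get_state();print(s)
zs=dict(gauge=.012,knob_grip=.115,head_grip=.1,button_face=.078,pointer_tip=.018,cursor=.023,wrench=0,spray_can=.08,parts_bin=.02,socket=.035)
I={}
for n in("top","scene"):
    im=get_image(n);save(im,n+"0.png")
    print(n,{k:v for k,v in im.items() if k!="pixels"})
    for l,z in zs.items():
        r=masks_of(im,l)
        for q in r[:2]: print(l,round(q["p"],2),q["xy"],q["region"].sum(),back(im,q["xy"],z))
I=np.hstack([cv2.imread("pics/top0.png"),cv2.imread("pics/scene0.png")])
E
```

```text
{'clock': 0.0, 'qpos': array([-1.341 ,  0.2766,  1.5062, -0.    ,  1.3607, -0.121 ]), 'qd': array([ 0.0011, -0.0005,  0.0002,  0.0005, -0.0012, -0.0018]), 'effort': array([  0.0026, -41.6766, -24.5807,  -0.    ,   0.011 ,  -0.    ]), 'position': array([ 0.1975, -0.5395,  0.2414]), 'ee_rot': array([-0.0006,  0.8196, -0.5729, -0.0007]), 'contact_force': array([ 0.0618, -0.55  , -1.2689]), 'moment': array([ 0.0516,  0.0044, -0.0454]), 'width': 0.08544735753753142}
top {'vfov': 47.194413644855096, 'cx': 285.48909850915595, 'cy': 204.44227106157342, 'rvec': array([ 2.084 , -2.1511,  0.1664]), 'tvec': array([0.0381, 0.5296, 1.3643]), 'shot': 1}
gauge 0.96 [286.7, 195.2] 6903 [0.5653 0.0176 0.012 ]
knob_grip 0.75 [332.2, 198.2] 158 [ 0.5317 -0.111   0.115 ]
head_grip 0.66 [285.1, 200.7] 512 [0.5319 0.0211 0.1   ]
pointer_tip 0.9 [286.5, 200.5] 479 [0.5479 0.0185 0.018 ]
pointer_tip 0.71 [288.7, 196.3] 6929 [0.5605 0.0115 0.018 ]
wrench 0.84 [150.0, 203.2] 404 [0.5572 0.4369 0.    ]
spray_can 0.91 [178.0, 263.4] 657 [0.366  0.3291 0.08  ]
parts_bin 0.63 [441.2, 246.0] 1751 [ 0.3966 -0.4301  
[... 184 characters left out ...]
ot': 2}
gauge 0.93 [279.7, 230.6] 8045 [ 0.5623 -0.0077  0.012 ]
gauge 0.32 [284.9, 210.1] 668 [0.4858 0.0098 0.012 ]
knob_grip 0.63 [137.5, 188.4] 1597 [ 0.4883 -0.3889  0.115 ]
knob_grip 0.6 [242.5, 201.7] 230 [ 0.5456 -0.1052  0.115 ]
head_grip 0.64 [290.7, 211.8] 731 [0.5716 0.0208 0.1   ]
button_face 0.53 [285.1, 214.5] 108 [0.5612 0.0067 0.078 ]
pointer_tip 0.98 [287.7, 211.5] 699 [0.4969 0.0174 0.018 ]
pointer_tip 0.33 [129.9, 269.3] 217 [ 0.6829 -0.3938  0.018 ]
wrench 0.82 [439.9, 230.7] 372 [0.5667 0.4477 0.    ]
parts_bin 0.78 [135.4, 187.7] 1564 [ 0.3891 -0.4369  0.02  ]
socket 0.57 [132.0, 268.9] 211 [ 0.6937 -0.3822  0.035 ]
socket 0.38 [286.0, 213.5] 711 [0.5195 0.0114 0.035 ]
```

```bash
ls pics
```

```text
scene0.png
top0.png
```

View pics/top0.png

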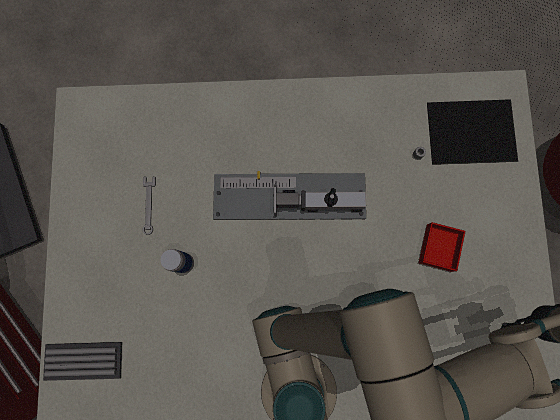

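View pics/scene0.png

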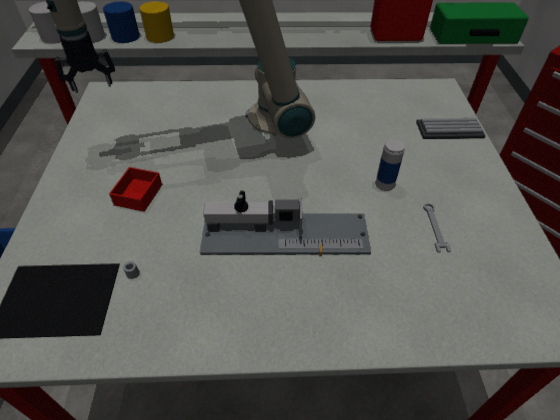

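The top view shows the gauge with +x to world +y: plate at columns 214–367, knob at (332,198), head at (285,200) and brass clip at (258,175). The scene view agrees, with the clip at (320,250). I'll move above it for a close look.

play_rows(
  series=[
    {"fingers": -1,"dx": 8,"dy": 24,"dz": 8,"turn": 0.12},
    {"fingers": -1,"dx": 8,"dy": 24,"dz": 8,"turn": 0.12},
    {"fingers": -1,"dx": 14,"dy": 24,"dz": 8,"turn": 0.12},
    {"fingers": -1,"dx": 14,"dy": 24,"dz": 8,"turn": 0.12},
    {"fingers": -1,"dx": 14,"dy": 24,"dz": 8,"turn": 0.12},
    {"fingers": -1,"dx": 14,"dy": 24,"dz": 8,"turn": 0.12},
    {"fingers": -1,"dx": 14,"dy": 24,"dz": 8,"turn": 0.12},
    {"fingers": -1,"dx": 14,"dy": 24,"dz": 8,"turn": 0.12},
    {"fingers": -1,"dx": 14,"dy": 24,"dz": 8,"turn": 0.12},
    {"fingers": -1,"dx": 14,"dy": 24,"dz": 8,"turn": 0.12},
    {"fingers": -1,"dx": 14,"dy": 24,"dz": 8,"turn": 0.12},
    {"fingers": -1,"dx": 14,"dy": 24,"dz": 8,"turn": 0.12},
    {"fingers": -1,"dx": 14,"dy": 24,"dz": 0,"turn": 0.12},
    {"fingers": -1,"dx": 14,"dy": 24,"dz": 0,"turn": 0.12},
    {"fingers": -1,"dx": 14,"dy": 24,"dz": 0,"turn": 0.12},
    {"fingers": -1,"dx": 14,"dy": 24,"dz": 0,"turn": 0.12},
    {"fingers": -1,"dx": 14,"dy": 24,"dz": 0,"turn": 0.12},
    {"fingers": -1,"dx": 14,"dy": 24,"dz": 0,"turn": 0.12},
    {"fingers": -1,"dx": 14,"dy": 24,"dz": 0,"turn": 0.12},
    {"fingers": -1,"turn": 0.12},
  ],
)

```text
invalid input at $.series[19]: expected keys fingers, dx, dy, dz, turn
```

Run:
```python
from h import *
np.set_printoptions(precision=4,suppress=True)
s=get_state();im=get_image("wrist");save(im,"w1.png")
print(s["clock"],s["position"],s["ee_rot"],s["qpos"],im["hand_eye"],im["vfov"])
for l,z in dict(gauge=.012,knob_grip=.128,head_grip=.1,button_face=.078,pointer_tip=.018,cursor=.023).items():
    for q in masks_of(im,l)[:2]: print(l,round(q["p"],2),q["xy"],q["region"].sum(),back(im,q["xy"],z,s))
```

```text
1.1 [ 0.1976 -0.54    0.2423] [ 0.      0.8197 -0.5729  0.    ] [-1.341   0.2759  1.5049 -0.      1.3607 -0.121 ] [[ 1.      0.0011  0.0008  0.0003]
 [-0.0013  0.9621  0.2726 -0.0686]
 [-0.0005 -0.2726  0.9621 -0.1302]
 [ 0.      0.      0.      1.    ]] 69.06295444812355
```

View pics/w1.png

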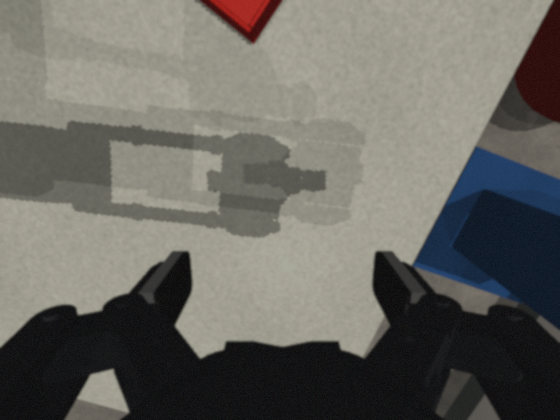

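The move was refused for missing keys, so that picture shows only the start view. I'm resending with every key filled in.

play_rows(
  series=[
    {"fingers": -1,"dx": 8,"dy": 24,"dz": 8,"turn": 0.12},
    {"fingers": -1,"dx": 8,"dy": 24,"dz": 8,"turn": 0.12},
    {"fingers": -1,"dx": 14,"dy": 24,"dz": 8,"turn": 0.12},
    {"fingers": -1,"dx": 14,"dy": 24,"dz": 8,"turn": 0.12},
    {"fingers": -1,"dx": 14,"dy": 24,"dz": 8,"turn": 0.12},
    {"fingers": -1,"dx": 14,"dy": 24,"dz": 8,"turn": 0.12},
    {"fingers": -1,"dx": 14,"dy": 24,"dz": 8,"turn": 0.12},
    {"fingers": -1,"dx": 14,"dy": 24,"dz": 8,"turn": 0.12},
    {"fingers": -1,"dx": 14,"dy": 24,"dz": 8,"turn": 0.12},
    {"fingers": -1,"dx": 14,"dy": 24,"dz": 8,"turn": 0.12},
    {"fingers": -1,"dx": 14,"dy": 24,"dz": 8,"turn": 0.12},
    {"fingers": -1,"dx": 14,"dy": 24,"dz": 8,"turn": 0.12},
    {"fingers": -1,"dx": 14,"dy": 24,"dz": 8,"turn": 0.12},
    {"fingers": -1,"dx": 14,"dy": 24,"dz": 8,"turn": 0.12},
    {"fingers": -1,"dx": 14,"dy": 24,"dz": 8,"turn": 0.12},
    {"fingers": -1,"dx": 14,"dy": 24,"dz": 0,"turn": 0.12},
    {"fingers": -1,"dx": 14,"dy": 24,"dz": 0,"turn": 0.12},
    {"fingers": -1,"dx": 14,"dy": 24,"dz": 0,"turn": 0.12},
    {"fingers": -1,"dx": 14,"dy": 24,"dz": 0,"turn": 0.12},
    {"fingers": -1,"dx": 0,"dy": 0,"dz": 0,"turn": 0.12},
  ],
)

```text
clock: 3.12
position: [0.4583, -0.0618, 0.3693]
ee_rot: [0.004, 0.802, 0.597, 0.006]
contact_force: [-0.3, -0.1, 0.4]
width: 0.0853
```

Run:
```python
from h import *
np.set_printoptions(precision=4,suppress=True)
s=get_state();im=get_image("wrist");save(im,"w2.png")
print(s["clock"],s["position"],s["ee_rot"],s["qpos"],np.abs(s["qd"]).max())
for l,z in dict(gauge=.012,knob_grip=.128,head_grip=.1,button_face=.078,pointer_tip=.018,cursor=.023).items():
    for q in masks_of(im,l)[:2]: print(l,round(q["p"],2),q["xy"],q["region"].sum(),back(im,q["xy"],z,s))
```

```text
3.1167 [ 0.4583 -0.0618  0.3693] [0.0036 0.8024 0.5968 0.006 ] [-0.2889  0.0463  1.4834  0.0053  1.599  -1.5676] 1.5195361884401004
gauge 0.57 [339.3, 203.2] 22473 [0.5602 0.0092 0.012 ]
knob_grip 0.83 [262.4, 227.6] 637 [ 0.5229 -0.1068  0.128 ]
head_grip 0.95 [351.8, 200.2] 2292 [0.5301 0.0172 0.1   ]
head_grip 0.46 [264.1, 230.1] 708 [ 0.5373 -0.1105  0.1   ]
button_face 0.4 [350.4, 220.6] 111 [0.5678 0.0116 0.078 ]
pointer_tip 0.57 [353.4, 200.7] 2276 [0.5606 0.0318 0.018 ]
cursor 0.67 [400.3, 228.0] 97 [0.6281 0.0958 0.023 ]
```

View pics/w2.png

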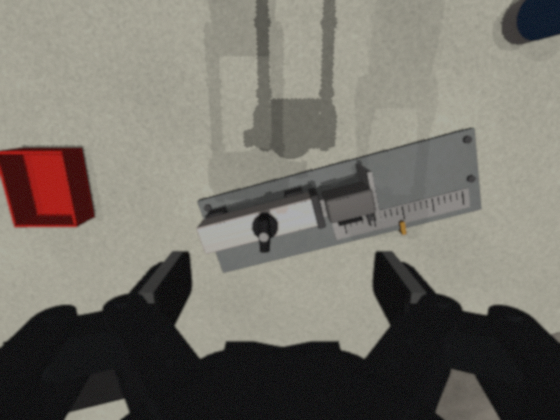

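The wrist view (taken while still moving) shows the sleeve's end overhanging the plate, the knob at (264,230) with its bar across, the head at (350,200) and the clip at (403,228). I'll retake it at rest and zoomed.

Run:
```python
from h import *
import pickle
np.set_printoptions(precision=4,suppress=True)
s=get_state();im=get_image("wrist");s2=get_state();save(im,"w3.png")
print(s["clock"],s["position"],s2["position"],s2["ee_rot"],np.abs(s2["qd"]).max())
pickle.dump((im,s2),open("w3.pkl","wb"))
for l,z in dict(knob_grip=.128,cursor=.023).items():
    for q in masks_of(im,l)[:2]: print(l,round(q["p"],2),q["xy"],q["region"].sum(),back(im,q["xy"],z,s2))
c=cv2.imread("pics/w3.png")[100:300,180:500]
cv2.imwrite("pics/w3c.png",cv2.resize(c,None,fx=2.5,fy=2.5,interpolation=cv2.INTER_CUBIC))
```

```text
3.4667 [ 0.456  -0.0666  0.3693] [ 0.4561 -0.0666  0.3693] [0.0043 0.8065 0.5912 0.0042] 0.006866139375622899
knob_grip 0.93 [270.6, 229.7] 620 [ 0.5256 -0.104   0.128 ]
knob_grip 0.52 [347.6, 201.8] 22368 [0.5189 0.0009 0.128 ]
cursor 0.64 [406.0, 225.6] 97 [0.6256 0.0972 0.023 ]
```

View pics/w3c.png

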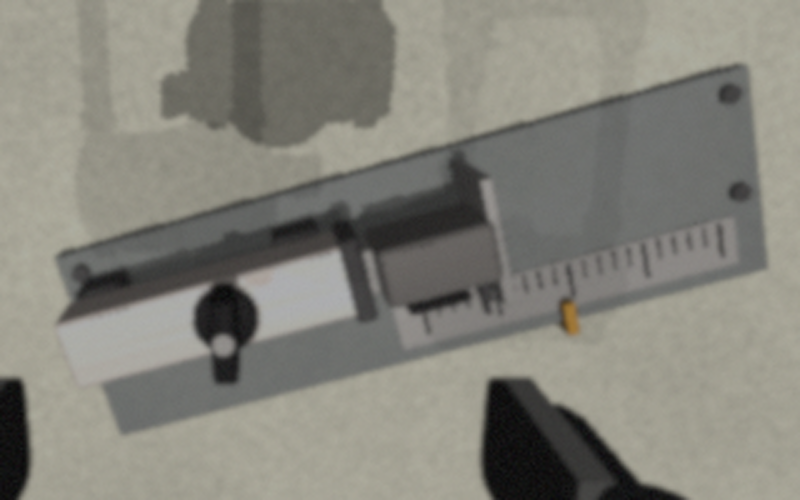

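The crop shows plate corners at (747,66), (767,268), (122,434) and (57,253), the clip top at about (569,310), and the knob bar pointing down from (224,315).

```bash
cat > fit.py <<'E'
from h import *
import pickle
from scipy.optimize import least_squares
np.set_printoptions(precision=4,suppress=True)
im,s=pickle.load(open("w3.pkl","rb"))
C=np.array([[747,66],[767,268],[122,434],[57,253],[60,322],[82,384]])/2.5+[180,100]
G=np.array([[230,70,12],[230,-70,12],[-230,-70,12],[-230,70,12],[-240,22,85],[-240,-22,85]])/1e3
def g2w(p,G): c,t=np.cos(p[2]),np.sin(p[2]); return np.c_[p[0]+c*G[:,0]-t*G[:,1],p[1]+t*G[:,0]+c*G[:,1],G[:,2]]
r=least_squares(lambda p:(proj(im,g2w(p,G),s)-C).ravel(),[.56,0,1.57])
p=r.x
if __name__=="__main__":
    print(p,np.degrees(p[2]));print(r.fun.reshape(-1,2))
    print("knob,head,ptr",g2w(p,np.array([[-.14,0,.115],[-.02,-.001,.08],[.0205,-.069,.018]])))
    cw=back(im,np.array([569,310])/2.5+[180,100],.0225,s)
    c,t=np.cos(p[2]),np.sin(p[2]);d=cw-[p[0],p[1],0]; print("cursor w",cw,"g",c*d[0]+t*d[1],-t*d[0]+c*d[1])
    x=np.arange(-60,240,10)/1e3
    print("toolyaw",np.degrees(2*np.arctan2(s["ee_rot"][2],s["ee_rot"][1])))
E
python3 fit.py
```

```text
[0.5585 0.0194 1.5063] 86.30240651432071
[[ 9.2201 -2.056 ]
 [ 5.3218  0.7071]
 [ 0.0708 -6.9707]
 [ 1.7874 -8.5231]
 [-7.8073  9.0542]
 [-7.3787 10.4698]]
knob,head,ptr [[ 0.5495 -0.1203  0.115 ]
 [ 0.5582 -0.0006  0.08  ]
 [ 0.6287  0.0354  0.018 ]]
cursor w [0.6238 0.1004 0.0225] g 0.08509738121024614 -0.059979147907042694
toolyaw 72.48333640780687
```

Run:
```python
from fit import *
r=least_squares(lambda p:(proj(im,g2w(p,G[:4]),s)-C[:4]).ravel(),[.56,0,1.57]);print("plate",r.x,r.fun.reshape(-1,2))
for q in C: print(back(im,q,.012,s),back(im,q,.085,s))
# tool check: TCP projection
print(proj(im,s["position"],s), w2c(im,s))
# top view plate
im2=get_image("top")
Ct=np.array([[214,175],[366,173],[367,219],[214,220]])
for q in Ct: print(back(im2,q,.012))
```

```text
plate [0.5641 0.0101 1.5389] [[ 1.7859 -1.0686]
 [ 1.2154  0.8949]
 [-1.2076  0.4709]
 [-1.9931  0.7796]]
[0.5023 0.2394 0.012 ] [0.4851 0.1966 0.085 ]
[0.6392 0.236  0.012 ] [0.6015 0.1937 0.085 ]
[ 0.6265 -0.2196  0.012 ] [ 0.5907 -0.1936  0.085 ]
[ 0.4866 -0.2139  0.012 ] [ 0.4717 -0.1887  0.085 ]
[ 0.533  -0.2301  0.012 ] [ 0.5112 -0.2025  0.085 ]
[ 0.5811 -0.2327  0.012 ] [ 0.5521 -0.2047  0.085 ]
[[283.2044 268.0648]] (array([[ 0.2997,  0.954 ,  0.0021],
       [ 0.9138, -0.2877,  0.2867],
       [ 0.2741, -0.084 , -0.958 ]]), array([-0.0733, -0.5104,  0.3676]))
[0.6359 0.238  0.012 ]
[ 0.6257 -0.2252  0.012 ]
[ 0.4847 -0.2198  0.012 ]
[0.4968 0.2384 0.012 ]
```

Run:
```python
from fit import *
def f(q):
    H=G.copy(); H[:4,:2]+=q[3:5]; return (proj(im,g2w(q,H),s)-C).ravel()
r=least_squares(f,[.56,0,1.55,.02,-.03]);q=r.x;print(q,r.fun.reshape(-1,2))
cw=back(im,np.array([569,310])/2.5+[180,100],.0225,s)
c,t=np.cos(q[2]),np.sin(q[2]);d=cw-[q[0],q[1],0]; print("cursor",cw,"g",c*d[0]+t*d[1],-t*d[0]+c*d[1])
L=np.array([[-.14,0,.128],[-.14,0,.09],[-.02,-.001,.1],[.0205,-.069,.018],[-.055,22e-3,.089],[-.055,-.022,.089],[.017,-.018,.1],[.017,.018,.1]])
W=g2w(q,L);print(W,(proj(im,W,s)-[180,100])*2.5)
a=q[2]+1.4
for e in(-.024,.024): print("bar",(proj(im,W[0]+[e*np.cos(a),e*np.sin(a),0],s)-[180,100])*2.5)
```

```text
[ 0.5394  0.0363  1.5388 -0.0253 -0.0255] [[ 1.7969 -1.0506]
 [ 1.2128  0.9134]
 [-1.2178  0.4543]
 [-1.9927  0.7571]
 [-0.6097 -0.8314]
 [ 0.6267  0.8841]]
cursor [0.6238 0.1004 0.0225] g 0.06682926454166169 -0.08230042860929646
[[ 0.5349 -0.1037  0.128 ]
 [ 0.5349 -0.1037  0.09  ]
 [ 0.5398  0.0163  0.1   ]
 [ 0.6091  0.0546  0.018 ]
 [ 0.5157 -0.018   0.089 ]
 [ 0.5597 -0.0194  0.089 ]
 [ 0.558   0.0527  0.1   ]
 [ 0.522   0.0538  0.1   ]] [[232.5979 339.8687]
 [234.2974 313.6924]
 [444.6889 266.6852]
 [494.7401 307.1817]
 [370.017  238.9757]
 [387.4548 310.2064]
 [516.8076 277.7471]
 [505.1637 216.5713]]
bar [[237.5297 381.2854]]
bar [[227.4945 297.0099]]
```

Allowing a plate offset makes the fit consistent; the knob is near (0.5345, -0.107) and the yaw about 88.2°. I'll go over the knob and check from near.

play_rows(
  series=[
    {"fingers": -1,"dx": 16,"dy": -8,"dz": -29,"turn": 0.03},
    {"fingers": -1,"dx": 16,"dy": -8,"dz": -29,"turn": 0.03},
    {"fingers": -1,"dx": 16,"dy": -8,"dz": -29,"turn": 0.03},
    {"fingers": -1,"dx": 16,"dy": -8,"dz": -29,"turn": 0.03},
    {"fingers": -1,"dx": 16,"dy": -8,"dz": -29,"turn": 0},
    {"fingers": -1,"dx": 0,"dy": 0,"dz": 0,"turn": 0},
    {"fingers": -1,"dx": 0,"dy": 0,"dz": 0,"turn": 0},
  ],
)

```text
clock: 4.25
position: [0.5392, -0.1104, 0.2222]
ee_rot: [0.008, 0.77, 0.638, 0.008]
contact_force: [-0.1, 0.2, 0.7]
width: 0.085
```

Run:
```python
from h import *
import pickle
np.set_printoptions(precision=4,suppress=True)
im=get_image("wrist");s=get_state();save(im,"w4.png")
pickle.dump((im,s),open("w4.pkl","wb"))
print(s["position"],np.degrees(2*np.arctan2(s["ee_rot"][2],s["ee_rot"][1])),np.abs(s["qd"]).max())
for l,z in dict(knob_grip=.128,cursor=.023).items():
    for q in masks_of(im,l)[:2]: print(l,round(q["p"],2),q["xy"],q["region"].sum(),back(im,q["xy"],z,s))
for k in ([.5345,-.107,.128],[.5345,-.107,.092]): print(proj(im,k,s))
```

```text
[ 0.5389 -0.1103  0.222 ] 79.36064999135293 0.032320170584952866
knob_grip 0.72 [282.7, 189.6] 1816 [ 0.5258 -0.1076  0.128 ]
cursor 0.59 [470.7, 218.3] 243 [0.6266 0.0932 0.023 ]
[[285.5816 200.2898]]
[[285.0026 188.2794]]
```

View pics/w4.png

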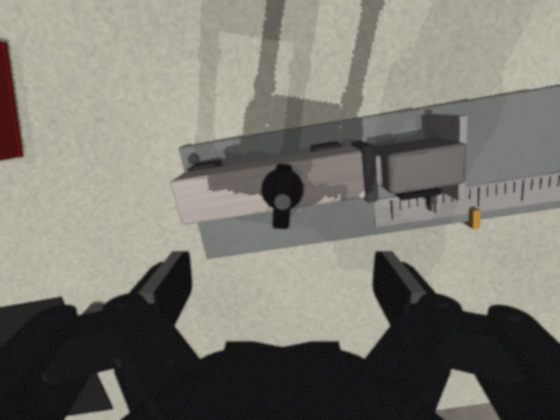

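The close view shows the knob disc at (282,188) and the bar in line with the jaws' mid-plane. I'll shift by (-6, +2) mm, go down and grip.

play_rows(
  series=[
    {"fingers": -1,"dx": -3,"dy": 1,"dz": -28,"turn": 0},
    {"fingers": -1,"dx": -3,"dy": 0.5,"dz": -28,"turn": 0},
    {"fingers": -1,"dx": 0,"dy": 0,"dz": -28,"turn": 0},
    {"fingers": -1,"dx": 0,"dy": 0,"dz": -20,"turn": 0},
    {"fingers": -1,"dx": 0,"dy": 0,"dz": -3,"turn": 0},
    {"fingers": -1,"dx": 0,"dy": 0,"dz": 0,"turn": 0},
    {"fingers": 0.5,"dx": 0,"dy": 0,"dz": 0,"turn": 0},
    {"fingers": 1,"dx": 0,"dy": 0,"dz": 0,"turn": 0},
    {"fingers": 1,"dx": 0,"dy": 0,"dz": 0,"turn": 0},
    {"fingers": 1,"dx": 0,"dy": 0,"dz": 0,"turn": 0},
    {"fingers": 1,"dx": 0,"dy": 0,"dz": 0,"turn": 0},
    {"fingers": 1,"dx": 0,"dy": 0,"dz": 0,"turn": 0},
  ],
  squeeze=30,
)

```text
clock: 5.4
position: [0.5423, -0.1106, 0.1378]
ee_rot: [0.028, 0.768, 0.639, 0.02]
contact_force: [-1.8, -5.0, -1.3]
width: 0.0125
```

Run:
```python
from h import *
np.set_printoptions(precision=4,suppress=True)
s=get_state();print(s["clock"],s["position"],np.degrees(2*np.arctan2(s["ee_rot"][2],s["ee_rot"][1])),s["contact_force"],s["moment"],s["width"])
```

```text
5.4 [ 0.5423 -0.1106  0.1378] 79.48348355640705 [-1.7697 -5.0084 -1.2737] [-0.4571  0.2857 -0.1007] 0.012525617284109052
```

The descent fell short (z 0.138) and there's some tilt. I'll open, look at the state, then go lower.

play_rows(
  series=[
    {"fingers": -0.5,"dx": 0,"dy": 0,"dz": 0,"turn": 0},
    {"fingers": -0.5,"dx": 0,"dy": 0,"dz": 0,"turn": 0},
    {"fingers": -0.5,"dx": 0,"dy": 0,"dz": 0,"turn": 0},
  ],
)

```text
clock: 5.65
position: [0.5425, -0.1107, 0.1383]
ee_rot: [0.028, 0.769, 0.639, 0.02]
contact_force: [-0.7, -0.3, -0.1]
width: 0.048
```

Run:
```python
from h import *
from scipy.spatial.transform import Rotation as R
np.set_printoptions(precision=4,suppress=True)
s=get_state();q=s["ee_rot"];print(s["clock"],s["position"],s["qpos"],s["contact_force"],s["moment"],s["width"],tips_ahead)
print(R.from_quat([q[1],q[2],q[3],q[0]]).as_matrix())
im=get_image("wrist");save(im,"w5.png");s=get_state();print(s["position"],s["ee_rot"])
for k in masks_of(im,"knob_grip")[:1]: print(k["xy"],k["region"].sum(),back(im,k["xy"],.128,s))
```

```text
5.65 [ 0.5425 -0.1107  0.1383] [-0.3304  0.2895  1.7651  0.0063  1.0172 -1.7204] [-0.715  -0.3242 -0.1309] [ 0.0323  0.0122 -0.0405] 0.048020236986282584 0.011
[[ 0.183   0.9808  0.0677]
 [ 0.9831 -0.1823 -0.0176]
 [-0.0049  0.0698 -0.9976]]
[ 0.5425 -0.1107  0.1383] [0.0284 0.7685 0.6388 0.0204]
[283.0, 220.2] 4040 [ 0.5225 -0.107   0.128 ]
```

View pics/w5.png

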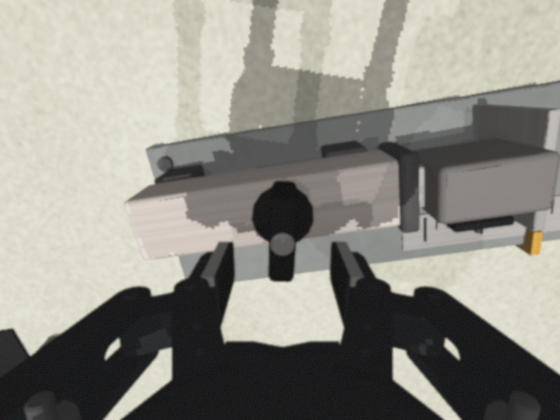

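Jaws are centred on the bar (column 283) but the tool is tilted about 4°, evidently drift from fast descents. I'll reverse it with a fast rise, then descend slowly.

play_rows(
  series=[
    {"fingers": -1,"dx": 0,"dy": 0,"dz": 28,"turn": 0},
    {"fingers": -1,"dx": 0,"dy": 0,"dz": 28,"turn": 0},
    {"fingers": -1,"dx": 0,"dy": 0,"dz": 28,"turn": 0},
    {"fingers": -1,"dx": 0,"dy": 0,"dz": 20,"turn": 0},
    {"fingers": -1,"dx": 0,"dy": 0,"dz": 0,"turn": 0},
    {"fingers": -1,"dx": 0,"dy": 0,"dz": 0,"turn": 0},
  ],
)

```text
clock: 6.25
position: [0.5401, -0.1093, 0.2437]
ee_rot: [0.025, 0.769, 0.639, 0.019]
contact_force: [0.0, 0.6, 0.0]
width: 0.0854
```

```bash
cat > st.py <<'E'
from h import *
from scipy.spatial.transform import Rotation as R
np.set_printoptions(precision=4,suppress=True)
s=get_state();q=s["ee_rot"];M=R.from_quat([q[1],q[2],q[3],q[0]]).as_matrix()
print(s["clock"],s["position"],"yaw",np.degrees(np.arctan2(M[1,0],M[0,0])),"toolz",M[:,2],"F",s["contact_force"],s["moment"],s["width"],"q",s["qpos"])
E
python3 st.py
```

```text
6.25 [ 0.5401 -0.1093  0.2437] yaw 79.46256933926404 toolz [ 0.061  -0.0143 -0.998 ] F [0.0463 0.6142 0.0035] [ 0.0029  0.0334 -0.0253] 0.08537366929725873 q [-0.3301  0.2061  1.5995  0.0066  1.2736 -1.7188]
```

play_rows(
  series=[
    {"fingers": -1,"dx": -2,"dy": 0,"dz": -16,"turn": 0},
    {"fingers": -1,"dx": -2,"dy": 0,"dz": -16,"turn": 0},
    {"fingers": -1,"dx": -2,"dy": 0,"dz": -16,"turn": 0},
    {"fingers": -1,"dx": 0,"dy": 0,"dz": -16,"turn": 0},
    {"fingers": -1,"dx": 0,"dy": 0,"dz": -16,"turn": 0},
    {"fingers": -1,"dx": 0,"dy": 0,"dz": -10,"turn": 0},
  ],
)

```text
clock: 6.75
position: [0.532, -0.1084, 0.1463]
ee_rot: [0.024, 0.769, 0.639, 0.019]
contact_force: [-0.1, -0.9, -0.6]
width: 0.0856
```

```bash
python3 st.py
```

```text
6.75 [ 0.532  -0.1084  0.1463] yaw 79.46179894571124 toolz [ 0.0596 -0.0132 -0.9981] F [-0.1308 -0.8618 -0.6081] [ 0.0099 -0.0265  0.0026] 0.08557847284550887 q [-0.3338  0.2708  1.7695  0.0082  1.0407 -1.7246]
```

play_rows(
  series=[
    {"fingers": -1,"dx": 0,"dy": 0,"dz": -8,"turn": 0},
    {"fingers": -1,"dx": 0,"dy": 0,"dz": -8,"turn": 0},
    {"fingers": -1,"dx": 0,"dy": 0,"dz": -5,"turn": 0},
    {"fingers": -1,"dx": 0,"dy": 0,"dz": 0,"turn": 0},
  ],
)

```text
clock: 7.08
position: [0.5273, -0.1067, 0.117]
ee_rot: [0.019, 0.769, 0.639, 0.015]
contact_force: [-0.4, -0.2, 0.6]
width: 0.0853
```

```bash
python3 st.py
```

```text
7.0833 [ 0.5273 -0.1067  0.117 ] yaw 79.45672609872327 toolz [ 0.0474 -0.0088 -0.9988] F [-0.3515 -0.1613  0.6005] [ 0.0399 -0.0077 -0.0422] 0.08532560573987538 q [-0.3338  0.3002  1.8104  0.0087  0.9833 -1.7252]
```

play_rows(
  series=[
    {"fingers": -1,"dx": 5,"dy": -1,"dz": -3,"turn": 0},
    {"fingers": -1,"dx": 0,"dy": 0,"dz": 0,"turn": 0},
    {"fingers": 0.4,"dx": 0,"dy": 0,"dz": 0,"turn": 0},
    {"fingers": 1,"dx": 0,"dy": 0,"dz": 0,"turn": 0},
    {"fingers": 1,"dx": 0,"dy": 0,"dz": 0,"turn": 0},
    {"fingers": 1,"dx": 0,"dy": 0,"dz": 0,"turn": 0},
    {"fingers": 1,"dx": 0,"dy": 0,"dz": 0,"turn": 0},
  ],
  squeeze=30,
)

```text
clock: 7.67
position: [0.5352, -0.1085, 0.1159]
ee_rot: [0.021, 0.769, 0.639, 0.017]
contact_force: [-0.5, 0.4, 0.1]
width: 0.0255
```

```bash
python3 st.py
```

```text
7.6667 [ 0.5352 -0.1085  0.1159] yaw 79.46179580252866 toolz [ 0.0527 -0.0106 -0.9986] F [-0.4879  0.3884  0.1369] [ 0.0113  0.0128 -0.0276] 0.025546868039252865 q [-0.3322  0.3096  1.7992  0.0086  0.9795 -1.7237]
```

play_rows(
  series=[
    {"fingers": 1,"dx": 0,"dy": 0,"dz": 0,"turn": 0},
    {"fingers": 1,"dx": 0,"dy": 0,"dz": 0,"turn": 0},
    {"fingers": 1,"dx": 0,"dy": 0,"dz": 0,"turn": 0},
    {"fingers": 1,"dx": 0,"dy": 0,"dz": 0,"turn": 0},
  ],
)

```text
clock: 8.0
position: [0.5353, -0.1092, 0.1163]
ee_rot: [0.022, 0.769, 0.639, 0.017]
contact_force: [0.7, -0.0, -1.0]
width: 0.0139
```

```bash
python3 st.py
```

```text
8.0 [ 0.5353 -0.1092  0.1163] yaw 79.39438981659725 toolz [ 0.0536 -0.0117 -0.9985] F [ 0.7004 -0.0209 -1.0456] [-0.0194  0.0114 -0.1588] 0.013854291997517977 q [-0.3328  0.3089  1.7991  0.0077  0.9791 -1.7227]
```

play_rows(
  series=[
    {"fingers": 1,"dx": 0,"dy": 0,"dz": 0,"turn": -0.08},
    {"fingers": 1,"dx": 0,"dy": 0,"dz": 0,"turn": -0.1},
    {"fingers": 1,"dx": 0,"dy": 0,"dz": 0,"turn": -0.1},
    {"fingers": 1,"dx": 0,"dy": 0,"dz": 0,"turn": -0.1},
    {"fingers": 1,"dx": 0,"dy": 0,"dz": 0,"turn": -0.1},
    {"fingers": 1,"dx": 0,"dy": 0,"dz": 0,"turn": -0.1},
    {"fingers": 1,"dx": 0,"dy": 0,"dz": 0,"turn": -0.1},
    {"fingers": 1,"dx": 0,"dy": 0,"dz": 0,"turn": -0.1},
    {"fingers": 1,"dx": 0,"dy": 0,"dz": 0,"turn": -0.1},
    {"fingers": 1,"dx": 0,"dy": 0,"dz": 0,"turn": -0.1},
    {"fingers": 1,"dx": 0,"dy": 0,"dz": 0,"turn": 0},
  ],
)

```text
clock: 8.92
position: [0.5357, -0.1086, 0.1164]
ee_rot: [0.028, 0.983, 0.18, 0.005]
contact_force: [-0.5, -1.0, -0.5]
width: 0.0131
```

```bash
python3 st.py
```

```text
8.9167 [ 0.5357 -0.1086  0.1164] yaw 20.796936492726243 toolz [ 0.0194 -0.0528 -0.9984] F [-0.5319 -0.9832 -0.4515] [-0.0746  0.0743 -0.0966] 0.013117650497227048 q [-0.2981  0.3216  1.7789 -0.053   1.0076 -0.6336]
```

play_rows(
  series=[
    {"fingers": 1,"dx": 0,"dy": 0,"dz": 0,"turn": -0.08},
    {"fingers": 1,"dx": 0,"dy": 0,"dz": 0,"turn": -0.08},
    {"fingers": 1,"dx": 0,"dy": 0,"dz": 0,"turn": -0.08},
    {"fingers": 1,"dx": 0,"dy": 0,"dz": 0,"turn": -0.07},
    {"fingers": 1,"dx": 0,"dy": 0,"dz": 0,"turn": -0.04},
    {"fingers": 1,"dx": 0,"dy": 0,"dz": 0,"turn": -0.03},
  ],
)

```text
clock: 9.42
position: [0.536, -0.1085, 0.1163]
ee_rot: [0.028, 1.0, -0.008, -0.0]
contact_force: [-0.0, -0.1, -0.2]
width: 0.0133
```

```bash
python3 st.py
```

```text
9.4167 [ 0.536  -0.1085  0.1163] yaw -0.8930444540156501 toolz [-0.0011 -0.0567 -0.9984] F [-0.0233 -0.1002 -0.2344] [-0.0106 -0.0667  0.0841] 0.0133095124624228 q [-0.2916  0.3313  1.7636 -0.0636  1.0324 -0.2438]
```

play_rows(
  series=[
    {"fingers": 1,"dx": 0,"dy": 0,"dz": 0,"turn": -0.03},
    {"fingers": 1,"dx": 0,"dy": 0,"dz": 0,"turn": -0.03},
    {"fingers": 1,"dx": 0,"dy": 0,"dz": 0,"turn": -0.03},
  ],
)

```text
clock: 9.67
position: [0.536, -0.1089, 0.1165]
ee_rot: [0.029, 0.998, -0.046, -0.002]
contact_force: [0.4, 0.3, -0.0]
width: 0.0133
```

```bash
python3 st.py
```

```text
9.6667 [ 0.536  -0.1089  0.1165] yaw -5.332692377539861 toolz [-0.0061 -0.0583 -0.9983] F [ 0.3846  0.2739 -0.0293] [ 0.1633 -0.0943  1.2986] 0.013348124887680368 q [-0.2903  0.3335  1.7597 -0.0668  1.0385 -0.1636]
```

The stop is felt (moment 1.3 N·m about z). Now I'll release, rise, square up and move over the head.

play_rows(
  series=[
    {"fingers": -1,"dx": 0,"dy": 0,"dz": 0,"turn": 0},
    {"fingers": -1,"dx": 0,"dy": 0,"dz": 0,"turn": 0},
    {"fingers": -1,"dx": 0,"dy": 0,"dz": 0,"turn": 0},
    {"fingers": -1,"dx": 0,"dy": 0,"dz": 0,"turn": 0},
    {"fingers": -1,"dx": 0,"dy": 0,"dz": 15,"turn": 0},
    {"fingers": -1,"dx": 0,"dy": 0,"dz": 15,"turn": 0},
    {"fingers": -1,"dx": 0,"dy": 0,"dz": 15,"turn": 0},
    {"fingers": -1,"dx": 0,"dy": 0,"dz": 15,"turn": 0.03},
    {"fingers": -1,"dx": 0,"dy": 15,"dz": 15,"turn": 0.03},
    {"fingers": -1,"dx": 1,"dy": 15,"dz": 5,"turn": 0},
    {"fingers": -1,"dx": 1,"dy": 15,"dz": 0,"turn": 0},
    {"fingers": -1,"dx": 1,"dy": 15,"dz": 0,"turn": 0},
    {"fingers": -1,"dx": 1,"dy": 15,"dz": 0,"turn": 0},
    {"fingers": -1,"dx": 1,"dy": 15,"dz": 0,"turn": 0},
    {"fingers": -1,"dx": 1,"dy": 15,"dz": 0,"turn": 0},
    {"fingers": -1,"dx": 0,"dy": 15,"dz": 0,"turn": 0},
    {"fingers": -1,"dx": 0,"dy": 0,"dz": 0,"turn": 0},
    {"fingers": -1,"dx": 0,"dy": 0,"dz": 0,"turn": 0},
  ],
)

```text
clock: 11.17
position: [0.5413, 0.0161, 0.2016]
ee_rot: [0.028, 1.0, -0.008, 0.001]
contact_force: [0.4, 0.2, 0.8]
width: 0.0853
```

```bash
python3 st.py
python3 - <<'E'
from h import *
import pickle
im=get_image("wrist");s=get_state();save(im,"w6.png");pickle.dump((im,s),open("w6.pkl","wb"))
print(s["position"])
for l,z in dict(knob_grip=.128,head_grip=.1,cursor=.023,pointer_tip=.018).items():
    for q in masks_of(im,l)[:1]: print(l,round(q["p"],2),q["xy"],q["region"].sum(),back(im,q["xy"],z,s))
E
```

```text
11.1667 [0.5413 0.0161 0.2016] yaw -0.9659828241053787 toolz [ 0.0006 -0.0557 -0.9984] F [0.3538 0.1622 0.7734] [ 0.0128  0.0018 -0.042 ] 0.08533304171727026 q [-0.0622  0.2537  1.6422 -0.0588  1.2421 -0.0264]
[0.54119211 0.01605872 0.2015798 ]
knob_grip 0.69 [281.0, 320.8] 1269 [ 0.53876671 -0.0778324   0.128     ]
head_grip 0.67 [282.8, 179.6] 5947 [0.54202557 0.03134375 0.1       ]
cursor 0.69 [372.3, 83.9] 240 [0.62703733 0.1015427  0.023     ]
pointer_tip 0.58 [282.4, 175.7] 5851 [0.54180475 0.01367861 0.018     ]
```

View pics/w6.png

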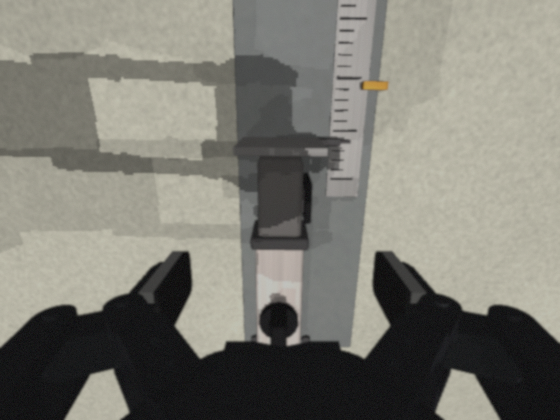

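This shows the knob bar now in line (280,320), the head top at (259–303, 157–237), the button at (307,200) and the clip at (375,86).

Run:
```python
from h import *
import pickle
np.set_printoptions(precision=4,suppress=True)
im,s=pickle.load(open("w6.pkl","rb"))
for n,uv,z in[("headFL",(260,157),.1),("headFR",(303,157),.1),("button",(308,200),.078),("btop",(308,176),.096),("bbot",(308,222),.096),("knobdisc",(278,321),.092),("cur",(375,86),.023)]:print(n,back(im,uv,z,s))
y=1.539
for h in([.541,.011],[.541,.015]):
    X=np.array([np.cos(y),np.sin(y)]);Y=np.array([-X[1],X[0]]);h=np.array(h)
    for n,a,b,z in[("ptr",.0405,-.068,.018),("btn",0,-.025,.078),("FL",.037,.018,.1),("FR",.037,-.017,.1)]:
        print(n,proj(im,np.r_[h+a*X+b*Y,z],s))
c=cv2.imread("pics/w6.png")[60:250,220:420]
cv2.imwrite("pics/w6c.png",cv2.resize(c,None,fx=3,fy=3,interpolation=cv2.INTER_CUBIC))
```

```text
headFL [0.5252 0.0492 0.1   ]
headFR [0.5575 0.0486 0.1   ]
button [0.5636 0.0069 0.078 ]
btop [0.5618 0.0328 0.096 ]
bbot [ 0.5622 -0.0061  0.096 ]
knobdisc [ 0.5354 -0.1086  0.092 ]
cur [0.6297 0.0997 0.023 ]
ptr [[349.9807 140.0645]]
btn [[310.8576 196.3251]]
FL [[258.7349 157.8249]]
FR [[305.2378 158.5197]]
ptr [[350.2075 136.0215]]
btn [[310.9269 191.8858]]
FL [[258.5158 152.5192]]
FR [[305.285  153.2242]]
```

View pics/w6c.png

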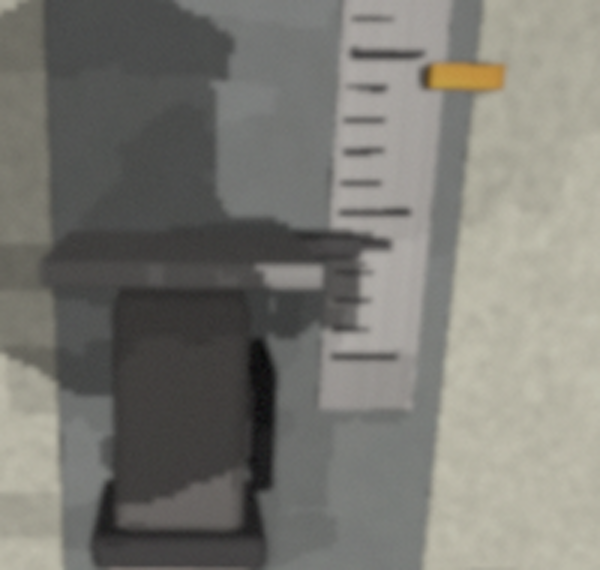

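The crop shows the pointer tip at (388,243) and the clip centre at (465,77), with rule lines every ~32 px; the head position fits the prediction.

Run:
```python
from h import *
import pickle
np.set_printoptions(precision=4,suppress=True)
im,s=pickle.load(open("w6.pkl","rb"))
f=lambda u,v,z:back(im,(np.array([u,v])+.5)/3-.5+[220,60],z,s)
y=1.539;X=np.array([np.cos(y),np.sin(y)]);Y=np.array([-X[1],X[0]])
p=f(388,243,.018)
for n,a in[("ptr",p),("cur",f(465,77,.0225)),("maj53L",f(352,53,.014)),("maj53R",f(424,53,.014)),("m18",f(372,18,.014)),("m88",f(370,88,.014)),("maj212",f(375,212,.014)),("maj356",f(365,356,.014)),("edgeRuleTop",f(443,60,.014)),("edgeRuleBot",f(412,405,.014)),("plR",f(478,60,.012)),("plRb",f(427,520,.012))]:
    d=(a-p)[:2];print(n,a,d@X*1e3,d@Y*1e3)
```

```text
ptr [0.6093 0.0487 0.018 ] 0.0 0.0
cur [0.6295 0.1003 0.0225] 52.14963995847168 -18.5451298521141
maj53L [0.5954 0.1082 0.014 ] 59.01334359392615 15.793700056580342
maj53R [0.6183 0.1079 0.014 ] 59.37415082313971 -7.11332464835219
m18 [0.6012 0.1183 0.014 ] 69.30586117921527 10.266062104175608
m88 [0.6016 0.0977 0.014 ] 48.672179626350506 9.221212436279934
maj212 [0.6052 0.0586 0.014 ] 9.68750934902679 4.376090005595229
maj356 [0.6042 0.0087 0.014 ] -40.13479294627659 3.7839154592685005
edgeRuleTop [0.6245 0.1057 0.014 ] 57.40292873198266 -13.38152656078326
edgeRuleBot [ 0.622  -0.0097  0.014 ] -58.04656315266572 -14.584943099002485
plR [0.6363 0.1056 0.012 ] 57.683084014792755 -25.14354240814692
plRb [ 0.6312 -0.0563  0.012 ] -104.24264334919832 -25.19176195050843
```

play_rows(
  series=[
    {"fingers": -1,"dx": 0,"dy": -2,"dz": -14,"turn": 0},
    {"fingers": -1,"dx": 0,"dy": -2,"dz": -14,"turn": 0},
    {"fingers": -1,"dx": 0,"dy": 0,"dz": -14,"turn": 0},
    {"fingers": -1,"dx": 0,"dy": 0,"dz": -14,"turn": -0.014},
    {"fingers": -1,"dx": 0,"dy": 0,"dz": -14,"turn": 0},
    {"fingers": -1,"dx": 0,"dy": 0,"dz": -5,"turn": 0},
    {"fingers": -1,"dx": 0,"dy": 0,"dz": 0,"turn": 0},
  ],
)

```text
clock: 12.0
position: [0.5427, 0.0059, 0.1252]
ee_rot: [0.029, 0.999, -0.02, 0.002]
contact_force: [0.2, 0.1, -1.0]
width: 0.0858
```

```bash
python3 st.py
```

```text
12.0 [0.5427 0.0059 0.1252] yaw -2.2885020306774075 toolz [ 0.0038 -0.0573 -0.9983] F [ 0.2166  0.0984 -1.0333] [ 0.0469 -0.0141 -0.0331] 0.08577126311192403 q [-0.0801  0.3199  1.7553 -0.0652  1.0589 -0.0082]
```

play_rows(
  series=[
    {"fingers": -1,"dx": -0.3,"dy": 3,"dz": -12,"turn": 0},
    {"fingers": -1,"dx": -0.3,"dy": 2,"dz": -12,"turn": 0},
    {"fingers": -1,"dx": 0,"dy": 2,"dz": -12,"turn": 0},
    {"fingers": -1,"dx": 0,"dy": 1,"dz": -11,"turn": 0},
    {"fingers": -1,"dx": 0,"dy": 0,"dz": -4,"turn": 0},
    {"fingers": -1,"dx": 0,"dy": 0,"dz": 0,"turn": 0},
  ],
)

```text
clock: 12.5
position: [0.5458, 0.0116, 0.0769]
ee_rot: [0.029, 0.999, -0.021, 0.007]
contact_force: [-0.1, 0.4, 0.4]
width: 0.0852
```

```bash
python3 st.py
```

```text
12.5 [0.5458 0.0116 0.0769] yaw -2.4251070281031515 toolz [ 0.0118 -0.0588 -0.9982] F [-0.0525  0.4341  0.4286] [ 0.0488  0.0059 -0.0055] 0.08519496945142621 q [-0.0685  0.3739  1.8151 -0.0718  0.938   0.0163]
```

play_rows(
  series=[
    {"fingers": -1,"dx": -3.5,"dy": 0,"dz": -4,"turn": 0.01},
    {"fingers": -0.2,"dx": 0,"dy": 0,"dz": 0,"turn": 0},
    {"fingers": 0.5,"dx": 0,"dy": 0,"dz": 0,"turn": 0},
    {"fingers": 1,"dx": 0,"dy": 0,"dz": 0,"turn": 0},
    {"fingers": 1,"dx": 0,"dy": 0,"dz": 0,"turn": 0},
    {"fingers": 1,"dx": 0,"dy": 0,"dz": 0,"turn": 0},
    {"fingers": 1,"dx": 0,"dy": 0,"dz": 0,"turn": 0},
    {"fingers": 1,"dx": 0,"dy": 0,"dz": 0,"turn": 0},
  ],
  squeeze=40,
)

```text
clock: 13.17
position: [0.5398, 0.0111, 0.0764]
ee_rot: [0.03, 0.999, -0.016, 0.006]
contact_force: [-1.4, 0.6, -1.0]
width: 0.0355
```

```bash
python3 st.py
```

```text
13.1667 [0.5398 0.0111 0.0764] yaw -1.7728420051424962 toolz [ 0.0101 -0.0594 -0.9982] F [-1.4017  0.5744 -1.0428] [-0.0283 -0.3095  0.0495] 0.03548343070782357 q [-0.0698  0.3677  1.8276 -0.0729  0.9333  0.0045]
```

Width 35.5 mm means the button is fully in. Pulling most of the way.

play_rows(
  series=[
    {"fingers": 1,"dx": 0,"dy": 3,"dz": 0,"turn": 0},
    {"fingers": 1,"dx": 0.2,"dy": 5,"dz": 0,"turn": 0},
    {"fingers": 1,"dx": 0.2,"dy": 5,"dz": 0,"turn": 0},
    {"fingers": 1,"dx": 0.2,"dy": 5,"dz": 0,"turn": 0},
    {"fingers": 1,"dx": 0.2,"dy": 5,"dz": 0,"turn": 0},
    {"fingers": 1,"dx": 0.2,"dy": 5,"dz": 0,"turn": 0},
    {"fingers": 1,"dx": 0.2,"dy": 5,"dz": 0,"turn": 0},
    {"fingers": 1,"dx": 0.2,"dy": 5,"dz": 0,"turn": 0},
    {"fingers": 1,"dx": 0,"dy": 3,"dz": 0,"turn": 0},
    {"fingers": 1,"dx": 0,"dy": 0,"dz": 0,"turn": 0},
  ],
)

```text
clock: 14.0
position: [0.5411, 0.0563, 0.0764]
ee_rot: [0.03, 0.999, -0.015, 0.005]
contact_force: [-2.2, -1.2, -0.7]
width: 0.0359
```

```bash
python3 st.py
```

```text
14.0 [0.5411 0.0563 0.0764] yaw -1.6918430930319877 toolz [ 0.0098 -0.0607 -0.9981] F [-2.2492 -1.2385 -0.6678] [-0.0921 -0.2785  0.0269] 0.03589012632891398 q [ 0.0156  0.3753  1.8143 -0.0751  0.9445  0.0893]
```

play_rows(
  series=[
    {"fingers": 1,"dx": 0.1,"dy": 3,"dz": 0,"turn": 0},
    {"fingers": 1,"dx": 0.1,"dy": 3,"dz": 0,"turn": 0},
    {"fingers": 1,"dx": 0,"dy": 0,"dz": 0,"turn": 0},
    {"fingers": 1,"dx": 0,"dy": 0,"dz": 0,"turn": 0},
  ],
)

```text
clock: 14.33
position: [0.5413, 0.0632, 0.0763]
ee_rot: [0.03, 0.999, -0.015, 0.005]
contact_force: [-2.2, -0.3, -1.0]
width: 0.0359
```

```bash
python3 st.py
python3 - <<'E'
from h import *
import pickle
out=[]
for n in("wrist","scene","top"):
    im=get_image(n);s=get_state();pickle.dump((im,s),open("f_%s.pkl"%n,"wb"));save(im,"f_%s.png"%n)
    q=masks_of(im,"cursor")[:1]
    P=[.6095,.1003,.018]; uv=proj(im,P,s)[0]; print(n,uv,[(a["p"],a["xy"]) for a in q])
    u,v=int(np.clip(uv[0],50,510)),int(np.clip(uv[1],45,375)); c=cv2.imread("pics/f_%s.png"%n)
    w=50; c=c[v-45:v+45,u-w:u+w]; print(u-w,v-45)
    out.append(cv2.resize(c,(400,360) if n!="wrist" else (400,360),interpolation=cv2.INTER_CUBIC))
cv2.imwrite("pics/f.png",np.hstack(out[:2]))
E
```

```text
14.3333 [0.5413 0.0632 0.0763] yaw -1.7032858125082542 toolz [ 0.0096 -0.0606 -0.9981] F [-2.1608 -0.2926 -0.9986] [-0.1385 -0.3523  0.0086] 0.035944161850372525 q [ 0.0282  0.3769  1.8116 -0.0751  0.9466  0.102 ]
wrist [390.83445045 159.56220918] [(0.67, [422.1, 156.5])]
340 114
scene [320.02702255 241.73216417] [(0.23, [135.7, 188.2])]
270 196
top [258.94046398 181.44659479] []
208 136
```

View pics/f.png

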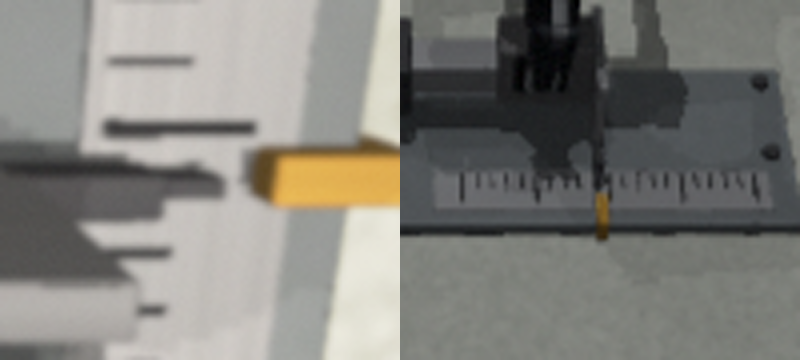

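Pointer tip is at (222,184) in the wrist crop and the clip's top face spans rows 152–207 there; the scene view also shows them in line. Computing the residual.

Run:
```python
from h import *
import pickle
np.set_printoptions(precision=4,suppress=True)
im,s=pickle.load(open("f_wrist.pkl","rb"))
f=lambda u,v,z:back(im,(np.array([u,v])+.5)/4-.5+[340,114],z,s)
y=1.539;X=np.array([np.cos(y),np.sin(y)]);Y=np.array([-X[1],X[0]])
p=f(218,184,.018)
for n,a in[("ptr",p),("curFar",f(276,152,.023)),("curNear",f(274,207,.023)),("curFarR",f(390,151,.023)),("curNearR",f(390,207,.023)),("majL",f(110,128,.014)),("majR",f(250,128,.014)),("minT",f(150,61,.014)),("minB",f(140,252,.014)),("minB2",f(150,310,.014))]:
    d=(a-p)[:2];print(n,a,d@X*1e3,d@Y*1e3)
im,s=pickle.load(open("f_scene.pkl","rb"))
f=lambda u,v,z:back(im,(np.array([u,v])+.5)/4-.5+[270,196],z,s)
p=f(600-400,190,.018);a=f(602-400,198,.023);print("scene",p,a,((a-p)[:2])@X*1e3)
c=cv2.imread("pics/f_wrist.png")[130:190,350:450]
cv2.imwrite("pics/fc.png",cv2.resize(c,None,fx=8,fy=8,interpolation=cv2.INTER_CUBIC))
```

```text
ptr [0.6115 0.1002 0.018 ] 0.0 0.0
curFar [0.6178 0.1058 0.023 ] 5.804356303781179 -6.08178714749616
curNear [0.6184 0.0975 0.023 ] -2.469776314002359 -6.950838781812856
curFarR [0.6347 0.1054 0.023 ] 5.9678484487244425 -23.027102417601046
curNearR [0.6359 0.097  0.023 ] -2.4644668534595913 -24.484555087383573
majL [0.5955 0.1086 0.014 ] 7.896921977905247 16.26240287073892
majR [0.6172 0.1079 0.014 ] 7.921789326550057 -5.412297353643186
minT [0.601  0.1185 0.014 ] 17.998272242622647 11.156278319760446
minB [0.6016 0.0887 0.014 ] -11.779102857675861 9.571099433306406
minB2 [0.6039 0.079  0.014 ] -21.464281678268055 6.933674712387204
scene [0.6142 0.0988 0.018 ] [0.6248 0.0988 0.023 ] 0.3301293137920916
```

View pics/fc.png

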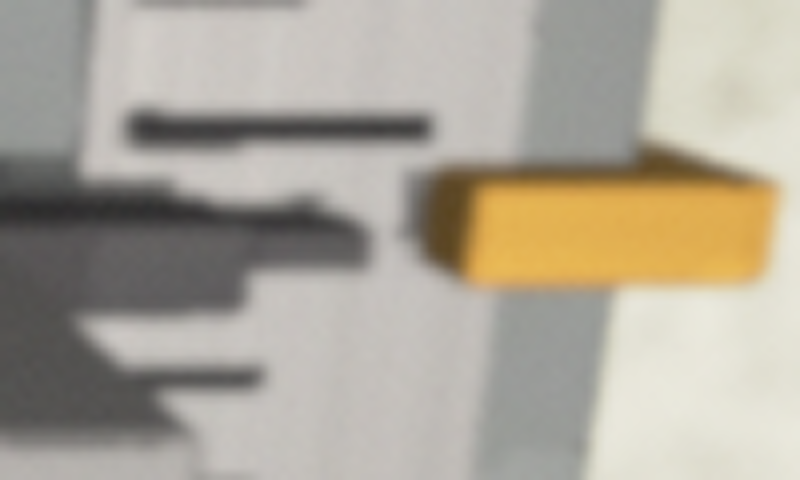

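Run:
```python
from h import *
import pickle
im,s=pickle.load(open("f_wrist.pkl","rb"))
g=im["pixels"].mean(2).astype(int)
np.set_printoptions(linewidth=200)
print("cols",list(range(360,404,2)))
for r in range(150,170): print(r,g[r,360:404:2])
y=1.539;X=np.array([np.cos(y),np.sin(y)]);Y=np.array([-X[1],X[0]])
P=np.array([.609,.1013])
# predicted pointer outline if tip centre at kin. estimate, z 18 and 14
for dx in(-.002,0,.002):
  for z in(.014,.016,.018,.020): print(dx,z,[proj(im,np.r_[P+dx*X+b*Y,z],s)[0].round(1) for b in(0,.02)])
im,s=pickle.load(open("w6.pkl","rb"));g=im["pixels"].mean(2).astype(int)
print("w6 cols",list(range(316,366,2)))
for r in range(134,158): print(r,g[r,316:366:2])
P=np.array([.609,.0493])
for z in(.014,.018): print(z,[proj(im,np.r_[P+b*Y,z],s)[0].round(1) for b in(0,.02)])
```

```text
cols [360, 362, 364, 366, 368, 370, 372, 374, 376, 378, 380, 382, 384, 386, 388, 390, 392, 394, 396, 398, 400, 402]
150 [165 194 194 198 193 192 193 194 192 194 197 198 197 196 195 197 194 192 194 195 185 177]
151 [154 179 180 186 183 182 192 197 198 197 197 200 197 197 197 195 195 193 192 194 172 150]
152 [124 141 142 148 145 149 180 196 197 198 198 202 197 195 195 195 194 191 195 194 162 124]
153 [ 92 102 103 105 104 113 159 179 190 195 197 199 193 185 180 185 195 192 193 194 158 112]
154 [ 70  72  72  74  74  84 120 138 164 179 180 182 174 156 144 165 190 192 194 194 156 104]
155 [ 53  57  54  54  52  56  74  87 118 136 142 141 135 116 108 145 177 189 193 193 156  98]
156 [ 48  48  51  50  49  48  54  56  72  88  93  91  88  81  82 114 145 175 190 193 154  96]
157 [ 58  58  60  60  59  60  59  61  61  68  67  62  61  61  60  75 101 140 180 189 149  93]
158 [ 76  76  77  79  77  77  79  80  79  79  75  66  65  66  65  69  77 106 163 184 141  92]
159 [ 84  88  93  93  94  93  92  93  91  91  88  80  83  84  82  84  84  93 146 183 144 101]
160 [ 87  91  97  97  97  96  96  96  97  97
[... 3672 characters left out ...]
 80  77  83 131 156 164 169 168 166 168 169 165 162 160 133 126]
153 [141 141 142 141 142 133  89  82  83  84  83  90 141 166 169 172 168 167 167 167 166 162 158 133 125]
154 [137 137 137 136 136 129  88  83  85  86  84  91 142 168 169 171 170 166 166 169 164 162 159 131 124]
155 [120 123 123 124 124 116  87  83  85  84  83  90 142 166 168 170 169 167 167 169 165 163 156 130 123]
156 [ 97  97  99  99  98  93  80  82  84  86  84  91 143 167 170 170 167 167 167 168 164 162 155 127 124]
157 [ 73  74  73  74  76  77  74  82  85  83  85  93 142 165 168 168 167 166 166 169 165 163 153 127 124]
0.014 [array([347.9, 139.6]), array([328.3, 139.3])]
0.018 [array([348.7, 140.1]), array([328.8, 139.8])]
```

The dark band (rows 154–158) is the pointer and the grey below it is its shadow on the rule. That leaves about +0.1 mm (image), +0.7 mm (kinematics) and +0.3 mm (scene), so it's level within the measuring error. Last check of stillness and grip, then hand in.

```bash
python3 st.py
python3 - <<'E'
from rig import *
import numpy as np
s=get_state();print(np.abs(s["qd"]).max(),s["position"],s["width"]);print(sign_off())
E
```

```text
14.6333 [0.5413 0.0632 0.0763] yaw -1.725407588881538 toolz [ 0.0096 -0.0602 -0.9981] F [-1.653   0.2185 -0.5094] [ 0.0976 -0.3036  0.0836] 0.03542435351925507 q [ 0.028   0.3769  1.8116 -0.0746  0.9465  0.1018]
0.0019662505485419524 [0.54127571 0.06318047 0.0763453 ] 0.03542435351925507
the job is handed in; nothing more can be done
None
```

The cut-length stop is set, and I handed the job in at 14.6 s with the arm still holding the head. The pointer is level with the brass clip to within my measuring error of about 1 mm.

- **Clamp knob:** I turned it clockwise until it met its stop, where the resisting moment rose to about 1.3 N·m. A later picture showed the bar in line with the sleeve.
- **Lock button:** I gripped the head at 40 N. The finger opening read 35.5 mm, slightly under the 38 mm given for the button fully in. I took that as in, since the knob-bar grip also read under its 14 mm and the arm slid freely.
- **Pull:** I drew the arm out 52 mm with the button squeezed.
- **Last checks:** The arm was still, forces on it were under 3 N, and the button was still squeezed.

**Disagreements:**
- The estimates of the pull still needed differed: about +0.1 mm from the wrist picture, +0.3 mm from the scene camera, +0.7 mm from the arm's own position, and about -0.4 mm from re-reading the earlier wrist picture. I made no further move.
- My first grip on the knob stopped about 25 mm too high. I released it and gripped again before turning.
- The tool kept a tilt of about 3.5° throughout, which did not affect the grip.

I saw no contact with the other things on the bench, but I did not check their positions again at the end.

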